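# Let off the ratchet canvas clamp

### The job

The little canvas is held in the ratchet clamp. Lift the pawl clear by throwing its lever over, wind the wheel backward with the crank until the jaw presses snugly against the rubber buffer of the stop block (feel for it; do not force it, the block must stay where it is set), then throw the pawl back down onto the teeth and let go. Leave the canvas and the other things where they are.

Things in the scene. Friction and masses are not known exactly. Their poses are not given: they have to be found in the camera images.
- clamp: wooden base board of the clamp, fixed to the worktop: 135 (x) x 385 (y) x 12 mm. Origin: on the wheel's axis, at the underside. At zero yaw its y axis points to the robot's left: the wheel is at the left end, the canvas at the right (-y) end between a fixed fence (y = -254 mm) and the sliding jaw. The directions below are in this frame.
- wheel_axis (a point): point on the wheel's vertical axis, 66 mm over the worktop (as high as crank_knob)
- wheel: flat steel ratchet wheel, 110 mm across, 18 saw teeth 7 mm high on its upper face (tips at z = 39 mm), hub to z = 52 mm. Origin on its axis at the worktop's height; its yaw is that of the clamp at the start and grows as it is wound backward (counter-clockwise seen from above). Winding it back 1 rad moves the jaw 30 mm towards the wheel.
- crank_knob (a point): middle of the upright wooden crank knob, a round peg of 18 mm diameter from z = 50 to 83 mm, free to spin on its pin, 50 mm from the wheel's axis; at the start it is on the robot's side of the axis (-x) and goes round by -y when wound backward
- pawl: dark steel pawl behind the wheel. Origin on its hinge, which is level, along the clamp's x axis, at (47.5, 60, 48) mm in the clamp's frame. Its nose lies towards -y on the teeth and blocks backward turning; an upright thumb lever with a ball stands on the hinge
- pawl_lever (a point): centre of the ball, 20 mm diameter, at the top of the pawl's lever, 56 mm from the hinge; at the start at (47.5, 43, 101) mm in the clamp's frame, thrown back at (47.5, 89, 96) mm. Pushing it to +y lifts the nose; it tips over its centre after 0.5 rad and rests thrown back (0.85 rad) by itself; pushed to -y over the centre it falls on the teeth again. Under 1 N
- pawl_nose (a point): lower tip of the pawl's nose: z = 32 to 40 mm when it is down on the teeth, 81 mm when thrown back
- jaw: sliding wooden jaw, 100 (x) x 18 (y) x 28 mm. Origin: middle of its face towards the wheel, at the board's top. It slides along the clamp's y, driven by the wheel. The wheel drags with about 2.5 N at the crank and stays where it is left. 0.65 to 1.55 rad bring the jaw to the buffer; there each newton at the crank above the drag presses it on with 1.7 N. About 8 N above the drag is snug, over 14 N is too much
- stop_block: small aluminium block with a dark thumb screw, 26 (x) x 15 (y) x 22 mm, between jaw and wheel, clamped by friction in a slot of the board at x = -30 mm. Origin: middle of its face towards the jaw, at the board's top, 38 to 51 mm from the closed jaw. A 16 mm rubber buffer on a stem sticks out of this face; how far (6 to 17 mm) differs each time and is not measured: feel for it. It yields 1 mm per 8 N
- canvas_mid (a point): middle of the small stretched canvas, 100 x 100 x 16 mm, loose, lying on the board between fence and jaw
- marker_mid (a point): felt marker, 134 x 17 mm, lying in front of the clamp (bystander); this point at its middle
- eraser_mid (a point): eraser, 48 x 22 x 12 mm (bystander); this point at its middle
- glue_stick_mid (a point): standing glue stick, 27 mm diameter, 94 mm high (bystander); this point at its middle

How it is judged (in metres and radians):
On the way, in this order (a step that is already met when the one before it is completed fails the run):
1. the pawl is thrown back, its nose well clear of the teeth (over 65 mm above the worktop) (z of pawl_nose in the frame of clamp above 0.065 m), for 0.2 s.
2. the wheel is wound back until the jaw presses on the stop block's buffer with more than 6 N, the pawl still clear (contact force between jaw and stop_block above 6 N and z of pawl_nose in the frame of clamp above 0.065 m), for 0.2 s.
At the end, for the whole second after the job is handed in: The pawl lies down on the teeth again (nose below 43 mm), the jaw still bears on the buffer (over 0.2 N) and is within 18 mm of the block's face, wheel and pawl are at rest and released; stop block, canvas and bystanders are where they were (z of pawl_nose in the frame of clamp below 0.043 m and contact force between jaw and stop_block above 0.2 N and y of jaw in the frame of stop_block above -0.018 m and contact force between the fingers and wheel below 0.5 N and contact force between the fingers and pawl below 0.5 N and angular speed of each of wheel, pawl below 0.05 rad/s); the robot touches nothing.
It fails at once if the wheel is forced against the engaged pawl (over 20 N between pawl and wheel) (contact force between pawl and wheel above 20 N).
It fails at once if the jaw is forced against the stop block's buffer (over 25 N) (contact force between jaw and stop_block above 25 N).
It fails at once if the stop block is shifted more than 3 mm (distance of stop_block from where it was at the start of the episode above 0.003 m).
It fails at once if the canvas is shifted more than 15 mm (distance of canvas_mid from where it was at the start of the episode above 0.015 m).
It fails at once if a bystander (marker, eraser, glue stick) is moved more than 20 mm (distance of any of marker_mid, eraser_mid, glue_stick_mid from where it was at the start of the episode above 0.02 m).
It also fails if it takes over 64 s, if anything falls off the work surface, if the arm or the gripper's body presses on something with over 40 N, if the wrist force passes 120 N, or if a joint passes its speed limit or range.

### The arm

A 6-joint arm with a two-finger parallel gripper is mounted at the origin on a cart in front of the work surface, level with it; the furniture and walls round the work are solid. World frame = base frame: x ahead of the robot, y to its left, z up, the work surface at z = 0. Lengths are in mm, angles in degrees, forces in N, time in s.
With the tool pointing down it reaches from about 325 to 900 mm from the base axis. Payload 6.1 kg.
Tool frame: the origin (TCP) lies midway between the tips of the shut fingers; the grasp point (between the pads) lies 19 mm behind it (arm.tcp_to_grasp is the z of the grasp point in the tool frame, in mm); z points along the fingers, x is the direction in which the jaws open and shut, and the axes are right-handed (so a half turn about z gives the same grasp; the last joint's range is limited). The gripper opens to 87 mm and grips with 3 to 60 N. Pads are 19 mm wide; open, the fingers measure 117 mm over their backs; the gripper's body (75 mm by 190 mm) begins 51 mm behind the grasp point.
Start: joints at [-75.865, 12.628, 87.462, -0, 79.91, -7.225], TCP at [227.633, -582.064, 222.538] pointing down, gripper open.
Joint ranges: [-170.65, 170.65], [-52.31, 119.04], [5.05, 147.46], [-71.25, 251.25], [11.57, 151.72], [-153.62, 153.62]. Speed limits (degrees/s): [147.25, 147.25, 172.46, 180, 180, 180].

### API

Orientations are given as a 3x3 rotation matrix whose columns are the frame's x, y, z axes.
In Python, from workcell import arm gives the robot as it stands. The module is installed in compiled form; this text tells all that it offers.
- The arm moves only by the shell command python3 -m handwheel 'ROWS' [OPENING] [FORCE]. ROWS is text: rows parted by semicolons, each of 4 numbers parted by spaces: the shift along the tool's x, y, z in m, then the turn about the tool's z in degrees. A call has 1 to 8 rows; each row shifts and turns the commanded pose from where the row before left it, along the tool's axes as they then stand; what a row does not reach is not made up. A row lasts 1/12 s, in which the tool goes at most 41.7 mm and 7.16 degrees, less where a joint would pass 70% of its speed; a pose out of reach is approached as far as the arm can. A call with a gripper value outside its range is refused whole. OPENING is the finger opening in m, from 0 to 0.087, set as the call begins (- or left out, the last holds). The fingers move at their own pace and stop on an object; FORCE is the grip in N (left out, the last holds). Time passes only in rows, so rows that do not move let the fingers close. It gives the time, the measured TCP pose, the force and the opening at its end, in the units of the state.
- arm.state(): the state, without advancing time (a new reading comes with each control period).
- arm.grab_frame(name): name is "side" or "top" or "wrist"; returns the picture (400x640x3 uint8, blue, green, red); there is no depth.
- arm.camera_info(name): a dict with "fx", "fy", "cx", "cy" (pixels), "k1" (the pictures are not rectified: a ray, as slopes to the right and down, at radius r is drawn at 1 + k1 r^2 times it, then the intrinsics apply), "world_from_camera" (4x4, takes a point from camera to world coordinates). Camera axes: x right, y up, looking along -z (the intrinsics and any distortion apply to the point x, -y, -z); pixel columns grow to the right and rows downward; lengths in mm; the calibration is good to about 2 mm. A picture is of the moment at which its call begins: read the wrist's pose just before it. camera_info takes no time and is no camera call; for the wrist camera it gives the pose at the moment of the call.
- arm.hand_in(): hands the job in, once; it reports no verdict.
Trained networks look in the newest picture that a camera, given by its name, has taken for a name from the list of things; names that differ only in an ending like _2 or _b are one class to them, and where a whole thing is asked for, a point or a joint stands for the part that bears it (a point fixed in the world has none). Each returns a list of dicts, best first, with "score" (0 to 1); they miss things now and then, are a little off and sometimes report something else, mostly with a low value. They report only what shows in the picture. A call takes as long as a camera call.
- arm.outline_of(camera, thing): "pixels" (400x640 bool, what is visible of it) and "xy" ([column, row] as shares, 0 to 1, of the picture: columns of its width, rows of its height, amid what is visible of it).
- arm.tip_of(camera, thing): "xy" ([column, row] as shares, 0 to 1, of the picture: columns of its width, rows of its height: a listed point, or the origin of a listed thing).
The state is a dict: "time": time; "q": joint angles; "qd": joint speeds; "effort": joint torques, N m; "tcp_pos": TCP position; "ee_rot": TCP orientation; "contact_force": force on the tool from outside, world axes, zero at the start; "torque": the same for the moment, N m; "width": opening from 0.0 (shut) to 1.0 (fully open).
Only numpy, scipy, OpenCV 4.12 (cv2) and the standard library are available. Lean on these libraries where they do the work, as an engineer would, in place of code of your own. Each camera call takes 0.05 s, during which the arm holds its last target. There are 200 camera calls.

## Working session

There is one attempt and no reset: what is moved stays moved. The work goes in short steps, Python scripts to look and compute and a shell command to move; the robot and the scene stay as the last step left them, time stands still between calls to the robot, and variables do not carry over. Pictures are saved under pics/ and viewed, about 8 in all and at most 12, crops included, and the job is handed in when it is done.

```bash
mkdir -p pics; cat > h.py <<'E'
from workcell import arm
import numpy as np, cv2
def ray(cam,xy):
    c=arm.camera_info(cam); T=np.array(c["world_from_camera"])
    K=np.array([[c["fx"],0,c["cx"]],[0,c["fy"],c["cy"]],[0,0,1.]])
    p=cv2.undistortPoints(np.array([[[xy[0]*640,xy[1]*400]]],float),K,np.array([c["k1"],0,0,0.]))[0,0] if 0 else None
    d=np.array([(xy[0]*640-c["cx"])/c["fx"],(xy[1]*400-c["cy"])/c["fy"]]); u=d.copy()
    for _ in range(20): u=d/(1+c["k1"]*(u@u))
    v=T[:3,:3]@np.array([u[0],-u[1],-1]); return T[:3,3],v/np.linalg.norm(v)
def atz(cam,xy,z):
    o,v=ray(cam,xy); return o+v*(z-o[2])/v[2]
def tri(xa,xb,a="top",b="side"):
    A=np.zeros((3,3));B=np.zeros(3); rs=[ray(a,xa),ray(b,xb)]
    for o,v in rs:
        P=np.eye(3)-np.outer(v,v);A+=P;B+=P@o
    p=np.linalg.solve(A,B); return p,[np.linalg.norm((np.eye(3)-np.outer(v,v))@(p-o)) for o,v in rs]
E
python3 - <<'E'
from h import *
np.set_printoptions(precision=1,suppress=True)
for c in("top","side"): cv2.imwrite(f"pics/{c}0.png",arm.grab_frame(c)); print(c,np.array(arm.camera_info(c)["world_from_camera"])[:3,3])
Z=dict(wheel_axis=66,crank_knob=66,pawl_lever=101,pawl_nose=36,clamp=0,wheel=0,pawl=48,jaw=12,stop_block=12,canvas_mid=20,marker_mid=8,eraser_mid=6,glue_stick_mid=47)
for n,z in Z.items():
    r={}
    for c in("top","side"):
        t=arm.tip_of(c,n)
        if t: r[c]=t[0]["xy"]; print(n,c,round(t[0]["score"],2),atz(c,t[0]["xy"],z))
    if len(r)==2: print("   tri",*tri(r["top"],r["side"]))
print(arm.state())
E
```

```text
top [ 346.1 -201.1 1243.3]
side [  55.1 -881.8  432.7]
wheel_axis top 0.97 [525.2 -69.3  66. ]
wheel_axis side 0.94 [534.3 -63.4  66. ]
   tri [526.9 -70.9  69.7] [np.float64(2.5567333010927817), np.float64(2.556733301092759)]
crank_knob top 0.58 [483.2 -46.7  66. ]
crank_knob side 0.52 [476.  -51.8  66. ]
   tri [481.7 -45.3  62.8] [np.float64(2.1470628549866424), np.float64(2.1470628549866255)]
pawl_lever top 0.58 [582.  -33.5 101. ]
pawl_nose top 0.62 [579.8 -71.5  36. ]
pawl_nose side 0.57 [568.8 -72.   36. ]
   tri [576.1 -69.   34. ] [np.float64(4.623349346122733), np.float64(4.62334934612282)]
clamp top 0.6 [530.2 -64.    0. ]
clamp side 0.92 [544.3 -52.2   0. ]
   tri [532.  -66.5   8. ] [np.float64(3.3449289852229973), np.float64(3.344928985223006)]
wheel top 0.7 [597.2 -16.1   0. ]
wheel side 0.77 [547.3 -50.8   0. ]
   tri [589.7  -6.2 -25.1] [np.float64(13.877643760678328), np.float64(13.87764376067845)]
pawl top 0.6 [590.6 -19.4  48. ]
pawl side 0.52 [589.5 -15.1  48. ]
   tri [589.  -18.9  49.5] [np.float64(1.5435674499655), np.float64(1.5435674499654102)]
jaw top 0.69 
[... 779 characters left out ...]
 [ 428.2 -414.    24.6] [np.float64(2.4955299462583675), np.float64(2.4955299462581504)]
glue_stick_mid top 0.7 [ 436.  -485.3   47. ]
glue_stick_mid side 0.7 [ 430.2 -477.8   47. ]
   tri [ 432.2 -482.    49.5] [np.float64(4.427818525022124), np.float64(4.427818525022034)]
{'time': 1.4, 'q': array([-75.9,  12.6,  87.5,  -0. ,  79.9,  -7.2]), 'qd': array([-0.1,  0.1,  0. ,  0. ,  0. ,  0. ]), 'effort': array([  0. , -49.5, -38.8,   0.1,   0. ,   0. ]), 'tcp_pos': array([ 227.6, -582.1,  222.5]), 'ee_rot': array([[ 0.4, -0.9, -0. ],
       [-0.9, -0.4,  0. ],
       [-0. ,  0. , -1. ]]), 'contact_force': array([-0.3, -0.7,  0.7]), 'torque': array([-0., -0., -0.]), 'width': 0.9982111962043206}
```

```bash
python3 -m handwheel 2>&1 | head -5
```

```text
invalid input
```

View pics/top0.png

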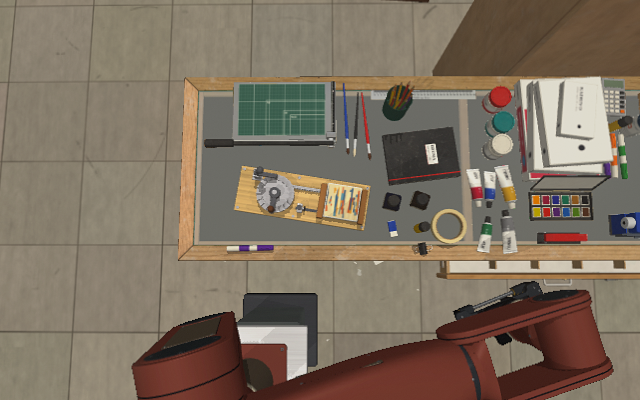

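View pics/side0.png

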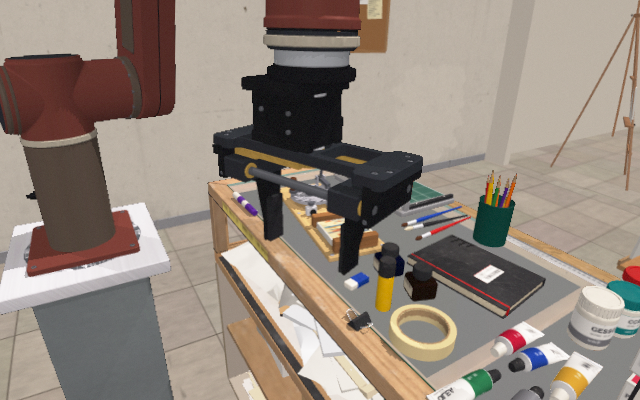

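Top view: the clamp lies at about px (235–370, 165–230), with the wheel at (274,194), the lever at about (258,173), the jaw at about (325,203) and the stop block at (301,209). The board's yaw is roughly -8.5°. In the side view the gripper hides most of the clamp, so I'll move the wrist camera over it.

```bash
python3 -m handwheel '-.0265 -.0278 -.003 0;-.0265 -.0278 -.003 0;-.0265 -.0278 -.003 0;-.0265 -.0278 -.003 0;-.0265 -.0278 -.003 0;-.0265 -.0278 -.003 0;-.0265 -.0278 -.003 0;-.0265 -.0278 -.003 0' 0 20
python3 -m handwheel '-.0265 -.0278 -.003 0;-.0265 -.0278 -.003 0;-.0265 -.0278 -.003 0;-.0265 -.0278 -.003 0;-.0265 -.0278 -.003 0;0 0 0 -6.7;0 0 0 -6.7;0 0 0 -6.7'
python3 -m handwheel '0 0 0 -6.7;0 0 0 -6.7;0 0 0 -6.7;0 0 0 -6.7;0 0 0 -6.7;0 0 0 -6.7;0 0 0 0;0 0 0 0'
cat > look.py <<'E'
from h import *
import sys
np.set_printoptions(precision=1,suppress=True)
tag=sys.argv[1]; names=sys.argv[2:]
Z=dict(wheel_axis=66,crank_knob=66,pawl_lever=101,pawl_nose=36,clamp=0,pawl=48,jaw=12,stop_block=12,canvas_mid=20,marker_mid=8,eraser_mid=6,glue_stick_mid=47)
for c in("wrist","top","side"): cv2.imwrite(f"pics/{c}{tag}.png",arm.grab_frame(c))
T=np.array(arm.camera_info("wrist")["world_from_camera"]); print("wristcam",T[:3,3],-T[:3,2])
for n in names:
    rs=[]; 
    for c in("wrist","top","side"):
        t=arm.tip_of(c,n)
        if t: rs.append(ray(c,t[0]["xy"])); print(n,c,round(t[0]["score"],2),np.array(t[0]["xy"])*[640,400],atz(c,t[0]["xy"],Z[n]))
    if len(rs)>1:
        Ps=[np.eye(3)-np.outer(v,v) for o,v in rs]
        print("   tri",np.linalg.solve(sum(Ps),sum(P@o for P,(o,v) in zip(Ps,rs))))
s=arm.state(); print(s["time"],s["tcp_pos"],s["ee_rot"],s["contact_force"],s["q"])
E
python3 look.py 1 wheel_axis crank_knob pawl_lever pawl jaw stop_block canvas_mid clamp
```

```text
time: 2.07
tcp_pos: [357.9, -301.9, 246.9]
ee_rot: [[0.364, -0.931, 0.0], [-0.931, -0.364, -0.0], [0.001, -0.0, -1.0]]
contact_force: [0.9, 0.2, -0.3]
width: 0.475
time: 2.73
tcp_pos: [439.1, -128.5, 261.8]
ee_rot: [[0.668, -0.744, 0.0], [-0.744, -0.668, -0.0], [0.001, -0.0, -1.0]]
contact_force: [-1.0, 0.0, -0.1]
width: 0.005
time: 3.4
tcp_pos: [438.7, -129.6, 261.7]
ee_rot: [[0.989, -0.149, 0.0], [-0.149, -0.989, -0.0], [0.0, 0.0, -1.0]]
contact_force: [0.5, 0.6, 0.3]
width: 0.008
wristcam [448.5 -63.1 424.6] [-0.  -0.2 -1. ]
wheel_axis wrist 0.91 [402.9  98.3] [528.  -69.4  66. ]
wheel_axis side 0.63 [306.8 179.1] [527.8 -48.8  66. ]
   tri [522.1 -67.4  74.3]
crank_knob wrist 0.86 [353.7  96.7] [481.4 -61.   66. ]
crank_knob side 0.66 [309.1 180.7] [527.4 -61.5  66. ]
   tri [498.8 -70.6  72.8]
pawl_lever wrist 0.8 [473.4  41.4] [582.7 -31.3 101. ]
pawl wrist 0.87 [453.7  29.4] [586.3 -12.5  48. ]
pawl side 0.71 [322.1 173.6] [610.5   9.8  48. ]
   tri [587.8 -16.2  58.8]
jaw wrist 0.7 [386.3 207.8] [ 509.1 -193.    12. ]
jaw top 0.7 [394.4 226.8] [ 433.5 -413.2   12. ]
jaw side 0.66 [331.9 220.8] [ 515.7 -191.5   12. ]
   tri [ 464.2 -289.7   56.5]
stop_block wrist 0.73 [362.1 172.3] [ 485.6 -146.2   12. ]
stop_block side 0.51 [310.9 211.7] [ 496.9 -125.5   12. ]
   tri [ 485.2 -144.3   22.5]
canvas_mid top 0.67 [343.1 201.9] [ 505.4 -264.7   20. ]
canvas_mid side 0.61 [344.  232.9] [ 498.8 -266.    20. ]
   tri [ 503.6 -263.5   17.8]
clamp wrist 0.64 [389.3  97. ] [527.4 -66.7   0. ]
clamp side 0.73 [313.7 206. ] [532.9 -77.8   0. ]
   tri [532.7 -68.9  -4.5]
4.75 [ 438.7 -129.6  261.5] [[ 1.  -0.1 -0. ]
 [-0.1 -1.   0. ]
 [-0.  -0.  -1. ]] [-0.3 -1.3 -0.2] [-26.4 -12.4 108.4   0.   84.1 -18. ]
```

View pics/wrist1.png

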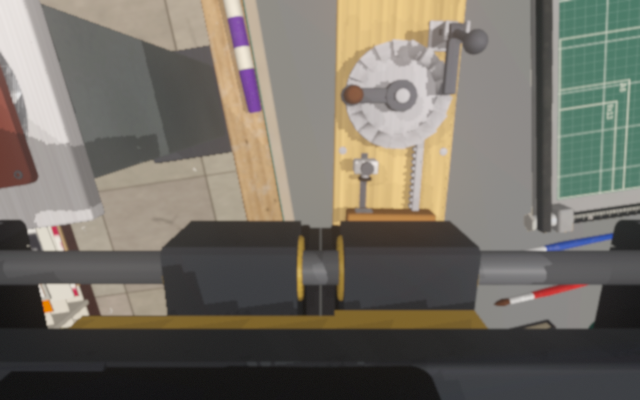

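Wrist view: wheel axis at px (403,97), knob at (354,96), ball at (473,41), stop block at (366,167). From these the axis is about (527.5,-69.5) and the yaw about -8.5°, so tool x already lies along clamp x and tool -y along clamp +y. Next I'll go behind the lever ball.

```bash
python3 -m handwheel '.0318 -.0194 0 0;.0318 -.0194 0 0;.0318 -.0194 0 0;.0318 -.0194 0 0;0 0 .03 0;0 0 .03 0;0 0 .03 0;0 0 0 0'
python3 -m handwheel '0 0 .03 0;0 0 .03 0;0 0 .018 0;0 0 0 0;0 0 0 0'
python3 look.py 2 pawl_lever wheel_axis crank_knob
```

```text
time: 5.42
tcp_pos: [571.6, -69.9, 164.2]
ee_rot: [[0.989, -0.145, -0.012], [-0.145, -0.989, 0.003], [-0.012, -0.001, -1.0]]
contact_force: [-0.6, 1.3, -0.9]
width: 0.004
time: 5.83
tcp_pos: [575.8, -71.4, 94.2]
ee_rot: [[0.989, -0.145, -0.001], [-0.145, -0.989, 0.0], [-0.001, -0.0, -1.0]]
contact_force: [-0.0, 0.8, 1.1]
width: 0.009
wristcam [586.7  -5.2 259.4] [-0.  -0.2 -1. ]
pawl_lever wrist 0.68 [326.2 169.5] [585.9 -33.6 101. ]
pawl_lever side 0.51 [323.1 161. ] [586.9 -31.1 101. ]
   tri [585.7 -33.3 101.9]
wheel_axis wrist 0.65 [237.9 232.6] [530.4 -67.8  66. ]
wheel_axis top 0.68 [272.6 189.6] [534.7 -64.7  66. ]
wheel_axis side 0.64 [307.4 179.6] [527.3 -52.7  66. ]
   tri [529.5 -64.1  70.2]
crank_knob wrist 0.81 [148.6 232.4] [480.4 -59.9  66. ]
crank_knob top 0.56 [268.4 205.5] [489.6 -53.6  66. ]
crank_knob side 0.6 [295.1 183.7] [486.  -63.3  66. ]
   tri [486.7 -57.4  67.6]
6.4333 [575.9 -71.3  93.7] [[ 1.  -0.1  0. ]
 [-0.1 -1.  -0. ]
 [ 0.   0.  -1. ]] [ 0.1 -0.4  0.8] [-14.8  13.8 100.7  -0.   65.5  -6.5]
```

View pics/wrist2.png

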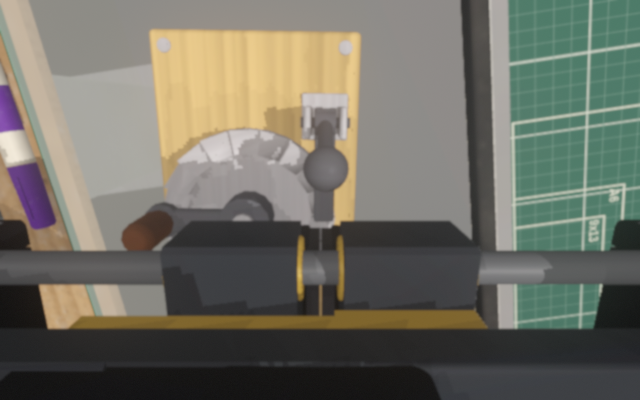

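The ball at px (326,170) stands right ahead of the shut fingers. I'll shift 4 mm in x and push along tool -y.

```bash
python3 -m handwheel '.004 -.007 0 0;0 -.007 0 0;0 -.006 0 0;0 -.006 0 0;0 -.006 0 0;0 -.006 0 0;0 -.006 0 0;0 -.006 0 0'
python3 -m handwheel '0 -.005 0 0;0 -.003 0 0;0 0 0 0'
python3 -m handwheel '0 .012 0 0;0 .015 0 0;0 .015 0 0;0 .015 0 0;0 0 0 0;0 0 0 0'
python3 look.py 3 pawl_lever pawl_nose crank_knob wheel_axis
```

```text
time: 7.1
tcp_pos: [587.1, -21.6, 93.5]
ee_rot: [[0.989, -0.145, -0.0], [-0.145, -0.989, 0.0], [-0.0, -0.0, -1.0]]
contact_force: [0.1, 0.5, -0.4]
width: -0.0
time: 7.35
tcp_pos: [588.2, -13.7, 93.5]
ee_rot: [[0.99, -0.144, -0.0], [-0.144, -0.99, 0.0], [-0.0, -0.0, -1.0]]
contact_force: [-0.4, -0.3, 0.6]
width: 0.005
time: 7.85
tcp_pos: [579.7, -72.3, 93.6]
ee_rot: [[0.989, -0.147, 0.0], [-0.147, -0.989, -0.0], [0.0, 0.0, -1.0]]
contact_force: [-0.8, 0.1, -0.5]
width: 0.001
wristcam [589.6  -4.3 256.5] [-0.  -0.2 -1. ]
pawl_lever wrist 0.66 [315.7  55.7] [590.6  15.1 101. ]
pawl_lever top 0.59 [246.6 165.3] [596.6   3.5 101. ]
pawl_lever side 0.44 [315.6 157.9] [582.8   1.2 101. ]
   tri [592.5  10.6  97.3]
pawl_nose wrist 0.73 [227.1 236.6] [517.8 -77.7  36. ]
pawl_nose top 0.33 [343.7 204.8] [ 495.  -265.5   36. ]
pawl_nose side 0.73 [325.5 171.8] [644.7  46.2  36. ]
   tri [ 509.8 -162.6   89.1]
crank_knob wrist 0.77 [140.2 233.7] [479.7 -59.1  66. ]
crank_knob top 0.56 [342.5 203.5] [ 494.9 -260.7   66. ]
crank_knob side 0.56 [245.7 203.3] [ 333.7 -116.8   66. ]
   tri [ 427.  -147.6   42.7]
wheel_axis wrist 0.68 [225.8 230.2] [527.6 -64.2  66. ]
wheel_axis top 0.75 [272.1 189.1] [536.  -63.4  66. ]
wheel_axis side 0.78 [310.4 177.5] [541.9 -42.9  66. ]
   tri [531.9 -62.7  74.7]
8.6 [580.  -70.8  93.5] [[ 1.  -0.1  0. ]
 [-0.1 -1.  -0. ]
 [ 0.   0.  -1. ]] [ 0.6 -0.1  0.3] [-14.7  14.3 100.1  -0.   65.6  -6.4]
```

View pics/wrist3.png

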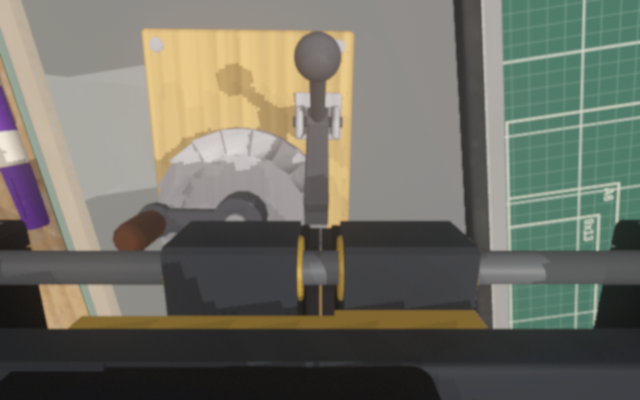

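The pawl is thrown back: the ball is now at px (316,56), over the far side. Next I'll go to the +y side of the crank knob.

```bash
python3 -m handwheel '0 0 -.03 0;-.034 -.0086 0 0;-.034 -.0086 0 0;-.0335 -.0086 0 0;0 0 0 0;0 0 .03 0;0 0 0 0'
python3 -m handwheel '0 0 .02 0;0 0 .016 0;0 0 0 0;0 0 0 0;0 0 0 0'
python3 look.py 4 crank_knob wheel_axis
```

```text
time: 9.18
tcp_pos: [480.4, -29.9, 90.2]
ee_rot: [[0.989, -0.145, -0.005], [-0.145, -0.989, 0.001], [-0.005, -0.0, -1.0]]
contact_force: [-1.5, -0.3, -0.9]
width: 0.006
time: 9.6
tcp_pos: [484.1, -30.8, 58.6]
ee_rot: [[0.989, -0.145, 0.001], [-0.145, -0.989, -0.0], [0.001, 0.0, -1.0]]
contact_force: [0.1, 0.7, -0.2]
width: 0.002
wristcam [493.7  35.7 221.8] [-0.  -0.2 -1. ]
crank_knob wrist 0.63 [317.9 310.4] [478.7 -60.   66. ]
crank_knob top 0.5 [267.2 207.7] [483.6 -50.2  66. ]
crank_knob side 0.41 [293.3 183. ] [484.1 -57.1  66. ]
   tri [482.1 -55.1  68.5]
wheel_axis top 0.76 [270.6 191.3] [529.8 -59.2  66. ]
wheel_axis side 0.77 [308.8 179.4] [531.2 -53.1  66. ]
   tri [528.7 -59.1  68.5]
10.05 [483.4 -30.6  57.8] [[ 1.  -0.1  0. ]
 [-0.1 -1.  -0. ]
 [ 0.   0.  -1. ]] [-0.7 -0.2 -0.6] [-13.    4.3 115.9   0.   59.7  -4.6]
```

View pics/side4.png

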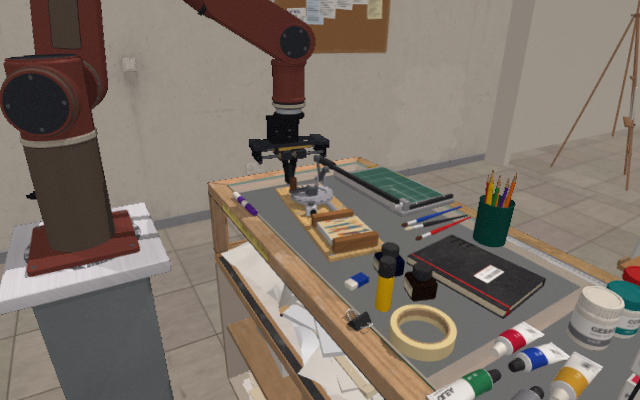

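The finger stands about 11 mm behind the knob on its +y side. I'll close the gap and start winding.

```bash
python3 -m handwheel '0 .005 0 0;0 .004 0 0;0 .001 0 0;0 .001 0 0;0 0 0 0'
python3 -m handwheel '0 .001 0 0;0 .001 0 0;0 .001 0 0;0 0 0 0'
python3 -m handwheel '-.0004 .0011 0 -1.25;-.0008 .0022 0 -2.5;-.0008 .0022 0 -2.5;-.0008 .0022 0 -2.5;-.0008 .0022 0 -2.5'
```

```text
time: 10.47
tcp_pos: [481.8, -41.6, 57.6]
ee_rot: [[0.989, -0.145, 0.0], [-0.145, -0.989, 0.0], [0.0, -0.0, -1.0]]
contact_force: [0.9, 1.4, -0.5]
width: 0.007
time: 10.8
tcp_pos: [481.2, -44.6, 57.6]
ee_rot: [[0.989, -0.145, 0.0], [-0.145, -0.989, -0.0], [0.0, 0.0, -1.0]]
contact_force: [1.4, 2.7, -0.4]
width: 0.006
time: 11.22
tcp_pos: [476.8, -54.0, 57.5]
ee_rot: [[0.999, 0.054, -0.0], [0.054, -0.999, 0.0], [-0.0, -0.0, -1.0]]
contact_force: [0.0, 3.2, 0.5]
width: 0.007
```

In contact; the drag reads about 3 N. I'll continue.

```bash
python3 -m handwheel '-.0008 .0022 0 -2.5;-.0008 .0022 0 -2.5;-.0008 .0022 0 -2.5;-.0008 .0022 0 -2.5;-.0008 .0022 0 -2.5;-.0008 .0022 0 -2.5'
python3 -c "
from h import *
s=arm.state();f=s['contact_force'];R=np.array(s['ee_rot']);p=s['tcp_pos'];A=np.array([528.5,-68.5])
print(R.T@f,(A-p[:2])@R[:2,:2])"
```

```text
time: 11.72
tcp_pos: [473.8, -67.7, 57.5]
ee_rot: [[0.95, 0.311, -0.001], [0.311, -0.95, 0.0], [-0.001, -0.001, -1.0]]
contact_force: [0.1, 2.5, 1.7]
width: 0.002
[ 0.82766464 -2.33950507 -1.67345906] [51.71152065 17.7118864 ]
```

```bash
cat > f.py <<'E'
from h import *
s=arm.state();f=s['contact_force'];R=np.array(s['ee_rot']);p=s['tcp_pos'];A=np.array([528.5,-68.5])
print(round(s['time'],2),'F tool',(R.T@f).round(1),'axis',((A-p[:2])@R[:2,:2]).round(1),'turn',round(np.degrees(np.arctan2(R[1,0],R[0,0]))+8.4,1))
E
python3 -m handwheel '-.0008 .0022 0 -2.5;-.0008 .0022 0 -2.5;-.0008 .0022 0 -2.5;-.0008 .0022 0 -2.5' >/dev/null; python3 f.py
python3 -m handwheel '-.0006 .0018 0 -2;-.0003 .0009 0 -1;0 0 0 0' >/dev/null;python3 f.py
```

```text
12.05 F tool [-0.3 -2.7 -1.5] axis [52.2 18.1] turn 36.5
12.3 F tool [ 0.1 -2.8 -1.2] axis [52.1 17.7] turn 39.4
```

Now 3° at a time, watching the tangential force.

```bash
python3 -m handwheel '-.0003 .0009 0 -1;-.0003 .0009 0 -1;-.0003 .0009 0 -1;0 0 0 0' >/dev/null;python3 f.py
```

```text
12.63 F tool [ 0.8 -2.  -1.2] axis [51.8 17.6] turn 42.4
```

```bash
python3 -m handwheel '-.0003 .0009 0 -1;-.0003 .0009 0 -1;-.0003 .0009 0 -1;0 0 0 0' >/dev/null;python3 f.py
```

```text
12.97 F tool [ 0.5 -2.3 -0.9] axis [51.8 17.5] turn 45.4
```

```bash
python3 -m handwheel '-.0003 .0009 0 -1;-.0003 .0009 0 -1;-.0003 .0009 0 -1;0 0 0 0' >/dev/null;python3 f.py
```

```text
13.3 F tool [-0.4 -2.6  0.5] axis [51.7 17.5] turn 48.4
```

```bash
python3 -m handwheel '-.0003 .0009 0 -1;-.0003 .0009 0 -1;-.0003 .0009 0 -1;0 0 0 0' >/dev/null;python3 f.py
```

```text
13.63 F tool [-0.1 -1.5 -0.6] axis [51.8 17.5] turn 51.4
```

```bash
python3 -m handwheel '-.0003 .0009 0 -1;-.0003 .0009 0 -1;-.0003 .0009 0 -1;0 0 0 0' >/dev/null;python3 f.py
```

```text
13.97 F tool [ 0.4 -1.5 -0.9] axis [51.7 17.5] turn 54.4
```

```bash
python3 -m handwheel '-.0003 .0009 0 -1;-.0003 .0009 0 -1;-.0003 .0009 0 -1;0 0 0 0' >/dev/null;python3 f.py
```

```text
14.3 F tool [ 0.3 -2.4 -0.3] axis [51.7 17.5] turn 57.4
```

```bash
python3 -m handwheel '-.0003 .0009 0 -1;-.0003 .0009 0 -1;-.0003 .0009 0 -1;0 0 0 0' >/dev/null;python3 f.py
```

```text
14.63 F tool [ 0.1 -2.5  0.7] axis [51.7 17.6] turn 60.4
```

```bash
python3 -m handwheel '-.0003 .0009 0 -1;-.0003 .0009 0 -1;-.0003 .0009 0 -1;0 0 0 0' >/dev/null;python3 f.py
```

```text
14.97 F tool [ 0.4 -1.6  0.5] axis [51.8 17.5] turn 63.4
```

```bash
python3 -m handwheel '-.0003 .0009 0 -1;-.0003 .0009 0 -1;-.0003 .0009 0 -1;0 0 0 0' >/dev/null;python3 f.py
```

```text
15.3 F tool [ 0.5 -3.6 -1.4] axis [51.7 18.1] turn 66.4
```

The force is rising slightly, so I'll take smaller steps.

```bash
python3 -m handwheel '-.0003 .0009 0 -1;0 0 0 0;0 0 0 0' >/dev/null;python3 f.py
```

```text
15.55 F tool [ 1.3 -4.9 -2. ] axis [51.6 18.3] turn 67.3
```

```bash
python3 -m handwheel '-.0003 .0009 0 -1;-.0003 .0009 0 -1;0 0 0 0;0 0 0 0' >/dev/null;python3 f.py
```

```text
15.88 F tool [ 1.2 -8.4 -4.2] axis [51.4 18.9] turn 69.3
```

```bash
python3 -m handwheel '-.0002 .0008 0 -.8;0 0 0 0;0 0 0 0;0 0 0 0;0 0 0 0' >/dev/null;python3 f.py
```

```text
16.3 F tool [ 2.5 -8.4 -4.7] axis [51.2 19.1] turn 70.1
```

```bash
python3 -m handwheel '0 .0008 0 0;0 0 0 0;0 0 0 0;0 0 0 0;0 0 0 0' >/dev/null;python3 f.py; python3 -c "
from h import *
import time
for i in range(3):
  cv2.imwrite('pics/wristsnug.png',arm.grab_frame('wrist'))"; python3 f.py; python3 f.py
```

```text
16.72 F tool [  2.5 -10.1  -6.2] axis [51.1 18.6] turn 70.1
16.87 F tool [ 3.  -8.9 -5.8] axis [51.1 18.6] turn 70.1
16.87 F tool [ 3.  -8.9 -5.8] axis [51.1 18.6] turn 70.1
```

That is about 9.5 N at the crank, roughly 7 N over the drag, held for over 0.5 s: snug. I'll back off along the tangent, rise, and turn back.

```bash
python3 -m handwheel '0 -.0015 0 0;0 -.0015 0 0;0 -.003 0 0;0 -.008 0 0;0 0 -.03 0;0 0 -.03 0;0 0 -.02 0;0 0 0 0' 
python3 -m handwheel '0 0 0 7;0 0 0 7;0 0 0 7;0 0 0 7;0 0 0 7;0 0 0 7;0 0 0 7;0 0 0 7'
python3 -m handwheel '0 0 0 7;0 0 0 7;0 0 0 0;0 0 0 0'
python3 look.py 5 pawl_lever crank_knob wheel_axis;python3 -c "
from h import *
s=arm.state();p=s['tcp_pos'];R=np.array(s['ee_rot']);a=np.radians(-8.4);A=np.array([528.5,-68.5]);x=np.array([np.cos(a),np.sin(a)]);y=np.array([-x[1],x[0]])
t=A+50*x+122*y;print(t,(t-p[:2])@R[:2,:2])"
```

```text
time: 17.53
tcp_pos: [480.3, -100.9, 143.0]
ee_rot: [[0.474, 0.88, 0.01], [0.881, -0.474, -0.004], [0.001, 0.01, -1.0]]
contact_force: [1.3, -0.6, 1.2]
width: 0.007
time: 18.2
tcp_pos: [476.6, -99.5, 137.0]
ee_rot: [[0.996, 0.093, 0.0], [0.093, -0.996, -0.0], [0.0, 0.001, -1.0]]
contact_force: [-0.4, 0.5, 1.1]
width: 0.006
time: 18.53
tcp_pos: [476.7, -99.5, 137.2]
ee_rot: [[0.99, -0.141, 0.0], [-0.141, -0.99, -0.0], [0.0, 0.0, -1.0]]
contact_force: [-0.1, 0.5, 0.1]
width: 0.005
wristcam [486.2 -32.9 300.4] [-0.  -0.2 -1. ]
pawl_lever side 0.73 [315.5 157.5] [584.4   4.3 101. ]
crank_knob wrist 0.55 [361.6 213. ] [ 504.1 -107.9   66. ]
crank_knob side 0.57 [317.5 160.1] [632.8  73.6  66. ]
   tri [513.  -95.3 130.2]
wheel_axis wrist 0.78 [393.1 148.1] [529.4 -67.1  66. ]
wheel_axis side 0.89 [309.8 180.1] [531.2 -58.6  66. ]
   tri [527.9 -66.2  69.4]
19.1333 [476.9 -99.4 137.6] [[ 1.  -0.1  0. ]
 [-0.1 -1.  -0. ]
 [ 0.   0.  -1. ]] [ 0.4 -0.2 -0.1] [-21.1  -1.8 112.5  -0.   69.3 -12.8]
[595.78574613  44.88707319] [  96.89770056 -159.88467675]
```

View pics/wrist5.png

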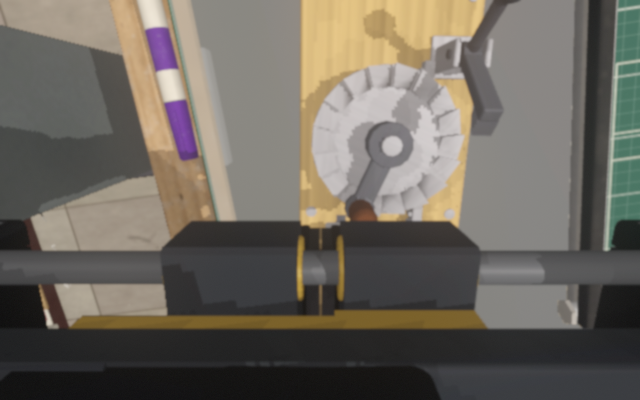

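The crank knob now sits at px (361,213) and the pawl is still thrown back. I'll go round to the +y side of the lever ball.

```bash
python3 -m handwheel '.0194 -.032 0 0;.0194 -.032 0 0;.0194 -.032 0 0;.0194 -.032 0 0;.0194 -.032 0 0;0 0 0 0;0 0 0 0'
python3 -m handwheel '0 0 .023 0;0 0 .023 0;0 0 0 0;0 0 0 0'
python3 look.py 6 pawl_lever;python3 -c "
from h import *
s=arm.state();p=s['tcp_pos'];R=np.array(s['ee_rot'])
for b in ([592,12],[588.5,12]): print((np.array(b)-p[:2])@R[:2,:2])"
```

```text
time: 19.72
tcp_pos: [596.4, 46.6, 137.0]
ee_rot: [[0.99, -0.141, -0.001], [-0.141, -0.99, -0.0], [-0.001, 0.0, -1.0]]
contact_force: [-0.9, -0.3, -0.6]
width: 0.004
time: 20.05
tcp_pos: [593.9, 44.2, 90.2]
ee_rot: [[0.989, -0.145, -0.004], [-0.145, -0.989, -0.0], [-0.004, 0.001, -1.0]]
contact_force: [-0.1, 0.3, 0.5]
width: 0.008
wristcam [606.1 110.9 256.4] [-0.  -0.2 -1. ]
pawl_lever wrist 0.46 [324.8 311.7] [594.8  14.2 101. ]
pawl_lever top 0.43 [245.3 166.2] [594.2   6.9 101. ]
pawl_lever side 0.63 [315.9 160.8] [570.7 -20.9 101. ]
   tri [593.4   9.2  90.1]
20.35 [596.9  44.7  93.2] [[ 1.  -0.1  0. ]
 [-0.1 -1.  -0. ]
 [ 0.  -0.  -1. ]] [-0.4 -1.1 -0.8] [-3.3 16.  98.  -0.  65.8  5. ]
[-0.12502726 33.04330732]
[-3.58827796 33.54908923]
```

View pics/top6.png

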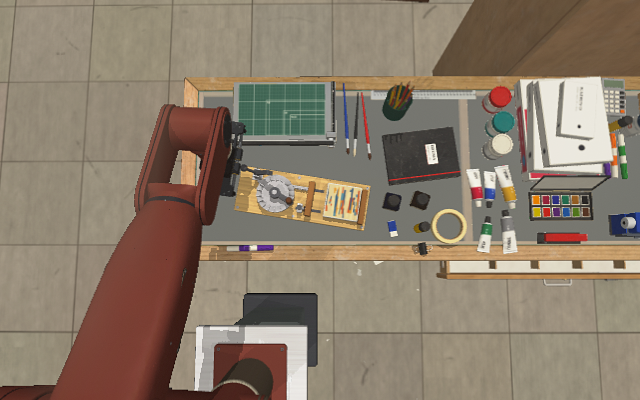

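The top view shows the jaw moved over to px (311,200), the canvas untouched, and the finger behind the ball. Now I'll push the lever back and retreat.

```bash
python3 -m handwheel '-.0015 .008 0 0;0 .005 0 0;0 .005 0 0;0 .005 0 0;0 .005 0 0;0 .005 0 0;0 .004 0 0;0 .003 0 0'
python3 -m handwheel '0 0 0 0;0 -.012 0 0;0 -.015 0 0;0 -.015 0 0;0 0 -.03 0;0 0 -.03 0;0 0 0 0;0 0 0 0'
python3 look.py 7 pawl_lever pawl_nose jaw stop_block marker_mid
```

```text
time: 21.02
tcp_pos: [588.4, 4.9, 91.4]
ee_rot: [[0.989, -0.145, -0.0], [-0.145, -0.989, -0.0], [-0.0, 0.0, -1.0]]
contact_force: [-0.4, -0.1, -1.0]
width: 0.003
time: 21.68
tcp_pos: [596.6, 48.3, 154.2]
ee_rot: [[0.99, -0.143, 0.005], [-0.143, -0.99, 0.0], [0.005, -0.001, -1.0]]
contact_force: [1.0, 0.3, 0.3]
width: 0.001
wristcam [603.8 114.2 313.3] [-0.  -0.2 -1. ]
pawl_lever top 0.68 [258.4 168.9] [586.5 -29.1 101. ]
pawl_lever side 0.59 [321.3 160.4] [585.3 -24.6 101. ]
   tri [584.7 -28.5 102.4]
pawl_nose top 0.47 [274.1 178.3] [572.4 -65.3  36. ]
pawl_nose side 0.69 [326.7 187.2] [583.9 -57.9  36. ]
   tri [574.2 -67.3  41. ]
jaw top 0.55 [308.  193.9] [ 530.3 -162.6   12. ]
jaw side 0.63 [327.7 212.9] [ 529.5 -150.9   12. ]
   tri [ 526.6 -161.2   17.4]
stop_block top 0.43 [300.  207.1] [ 491.5 -139.3   12. ]
stop_block side 0.36 [308.5 213.8] [ 485.8 -133.    12. ]
   tri [ 487.7 -137.6   13.9]
marker_mid wrist 0.63 [ 86.  261.7] [370.9   5.6   8. ]
marker_mid top 0.58 [250.6 248.2] [372.    3.8   8. ]
marker_mid side 0.47 [246.7 202.7] [381.4   6.5   8. ]
   tri [375.    4.1  10.5]
22.5833 [594.8  47.2 151.6] [[ 1.  -0.1  0. ]
 [-0.1 -1.   0. ]
 [ 0.  -0.  -1. ]] [1.2 1.  0. ] [-3.  12.2 95.8  0.  72.   5.3]
```

View pics/wrist7.png

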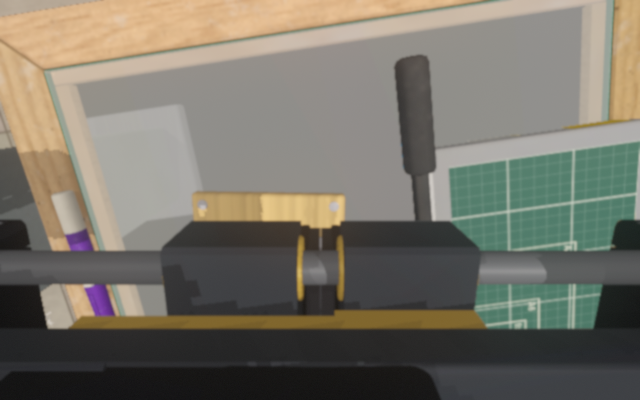

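```bash
python3 -c "
import cv2
a=cv2.imread('pics/top7.png')[155:235,225:380];b=cv2.imread('pics/side7.png')[150:270,250:400]
a=cv2.resize(a,(775,400),interpolation=2)
b=cv2.resize(b,(600,480),interpolation=2)
cv2.imwrite('pics/t7c.png',a);cv2.imwrite('pics/s7c.png',b)"
```

```text
(no output)
```

View pics/s7c.png

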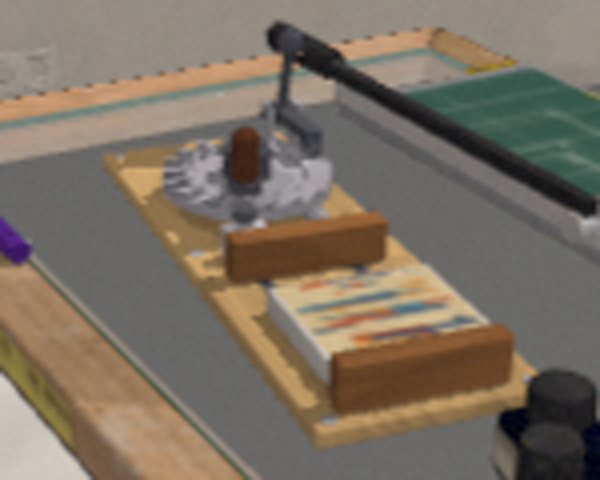

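The crop shows the lever upright and the pawl down on the wheel at about (295,125). The jaw at (305,245) is up against the stop block, and the canvas lies in place. The arm is clear, so I'll hand in.

```bash
python3 -c "
from h import *
arm.hand_in(); s=arm.state(); print(s['time'],s['contact_force'])"
```

```text
the job is handed in; nothing more can be done
the job is handed in; nothing more can be done
```

The job is handed in at about 22.6 s of the 64 s allowed; there is no verdict, and the jaw's final force on the buffer could not be measured directly.

**What I did**
- I pushed the pawl lever over with the shut fingers until the pawl rested thrown back.
- I wound the crank back about 70° until the buffer was felt. The force rose from about 2.5 N of drag to about 9.5 N and was held for over 0.5 s, which should be about 12 N of jaw pressure, well under the 25 N limit.
- I backed off, pushed the lever down again and withdrew the arm.

**Last checks**
- **Pawl:** the lever ball is back at about (585, -29, 102) mm, against (586, -33, 102) at the start. The nose was measured at about 41 mm: near the 43 mm limit and just above the 32–40 mm given for it when down. That reading is only good to a few millimetres.
- **Jaw:** it moved about 35 mm, which agrees with a 70° turn, and it looks to be up against the stop block.
- **Canvas and marker:** the marker was measured within 3 mm of where it started and the canvas looks unmoved. The eraser and glue stick were not measured again, but the arm did not go near them after leaving its start position.
- **Stop block:** the last position, low in confidence, read about 7 mm from the earlier wrist-camera one. I take this as camera error, since the forces stayed low, but I did not confirm it.

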